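# Offer up the door leaf of a loose-pin hinge

## Robot

A 6-joint arm with a two-finger parallel gripper is mounted at the origin on a cart in front of the work surface, level with it; the furniture and walls round the work are solid. World frame = base frame: x ahead of the robot, y to its left, z up, the work surface at z = 0. Lengths are in m, angles in rad, forces in N, time in s.
With the tool pointing down it reaches from about 0.3 to 1 m from the base axis. Payload 5.1 kg.
Tool frame: the origin (TCP) lies on the centre line of the jaws, within the pads' length; the fingertips stand 11 mm ahead of it and the grasp point (between the pads) lies 8 mm behind it (tip_extent is the z of the fingertips in the tool frame, in m); z points along the fingers, y is the line along which they close (so a half turn about z gives the same grasp; the last joint's range is limited). The gripper opens to 95 mm and grips with 3 to 60 N. Pads are 20 mm wide; open, the fingers measure 119 mm over their backs; the gripper's body (75 mm by 180 mm) begins 59 mm behind the grasp point.
Start: joints at [-1.192, 0.124, 1.65, -0, 1.367, -0.083], TCP at [0.29, -0.582, 0.226] pointing down, gripper open.
Joint ranges: [-2.61, 2.61], [-1.02, 2.33], [0.03, 2.71], [-1.35, 4.49], [0.32, 2.68], [-2.91, 2.91]. Speed limits (rad/s): [2.57, 2.57, 3.14, 3.14, 3.14, 3.14].

## Interface

Orientations are given as a 3x3 rotation matrix whose columns are the frame's x, y, z axes.
In Python, from plant import * gives the robot as it stands.
- The arm moves only by the tool step_arm, never from a script. Its argument "targets" is one flat list of numbers, 6 for each row, row after row: the shift along the tool's x, y, z in m, then the turn, a rotation vector about the tool's x, y, z in rad. A call has 1 to 12 rows; each row shifts and turns the commanded pose from where the row before left it, along the tool's axes as they then stand; what a row does not reach is not made up. A row lasts 1/12 s, in which the tool goes at most 41.7 mm and 7.16 degrees, less where a joint would pass 70% of its speed; a pose out of reach is approached as far as the arm can. A call with a gripper value outside its range is refused whole. "claw" is the finger opening in m, from 0 to 0.0951, set as the call begins (left out, the last holds). The fingers move at their own pace and stop on an object; "grip_force" is the grip in N (left out, the last holds). Time passes only in rows, so rows that do not move let the fingers close. It gives the time, the measured TCP pose, the force, the opening and the grip force at its end, in the units of the state.
- read_state(): the state, without advancing time (a new reading comes with each control period).
- camera(name): name is "side" or "top"; returns a dict with "frame" (384x512x3 uint8, blue, green, red), "K" (3x3 intrinsics, pixels), "T" (4x4, takes a point from camera to world coordinates). Camera axes: x right, y down, z forward; pixel columns grow to the right and rows downward; lengths in m; the calibration is good to about 2 mm. A picture is of the moment at which its call begins. There is no depth.
- finish_job(): hands the job in; it is judged then, once.
The state is a dict: "t": time; "qpos": joint angles; "joint_vel": joint speeds; "tau": joint torques, N m; "tcp_pos": TCP position; "eef_rot": TCP orientation; "force": force on the tool from outside, world axes, zero at the start; "ft_torque": the same for the moment, N m; "width": finger opening in m; "grip_force": force on a finger pad.
Only numpy, scipy, OpenCV 4.12 (cv2) and the standard library are available. Lean on these libraries where they do the work, as an engineer would, in place of code of your own. Each camera call takes 0.05 s, during which the arm holds its last target. There are 200 camera calls.

## Task

Trial-fit the loose-pin hinge on the jamb block: lower the loose hinge leaf over the block's two locating pins until it rests flush, its two knuckles overhanging the edge of the block above the plywood foot, and let go of it. Then pick up the upright piece of door, bring the single knuckle of its leaf between the two knuckles so that the three holes line up for the hinge pin, and finish while still holding the door piece there in the air, upright and still, not leaning on the jig or pressing on the seated leaf. Do not tip the door piece over, and leave the hinge pin, the screwdriver and the try square where they lie.

Things in the scene. Friction and masses are not known exactly. Their poses are not given: they have to be found in the camera images.
- jamb_jig: Fixed jig. Foot 130x130x12 mm; pale wooden jamb block, x -15 to +55, y -55 to +55, z 12 to 75 mm, its stop rising to 87 beyond x +31. In its top two steel locating pins at x +5, y -18 and +18 mm: 8 mm thick, 13 mm tall, top 5 mm tapering to 3. Origin: centre of the foot's underside; z up. Its -x side (front, roughly to the robot's left) is where knuckles overhang.
- pins_mid (a point): Point on the jamb block's top, 75 mm above the bench, midway between the two locating pins; axes as the jig's. The seated leaf's origin comes here, its axes parallel to the jig's.
- hinge_leaf: Loose steel hinge leaf, about 0.16 kg, lying flat. Origin: underside, midway between its two 11 mm through holes (x 0, y -18 and +18 mm); z up. Plate x -19 to +19, y -31 to +31 mm, 5 thick. Two knuckles along its -x side, 17 mm outside, y -31 to -14.5 and +14.5 to +31 (29 mm gap). Grip from above across its 62 mm length (y), just behind the knuckle axis, about x -25 mm; ends are flush.
- leaf_bore (a point): Middle of the gap between the loose leaf's two knuckles, on the axis of their 9.5 mm bores: leaf frame (-31, 0, +11) mm; axes as the leaf's. The bore runs along y.
- door_piece: Wooden door offcut, about 0.4 kg, standing upright: 30 mm thick (x), 130 long (y), 115 tall, groove 8 wide 10 deep along the top. Origin: centre of underside; z up. Steel leaf on its +x face (roughly to the robot's right), y -31 to +31, z 28 to 66 mm, 5 mm proud, with one knuckle below. Faces are clear above z 66 mm: grip there from above across x. When matched, its axes are parallel to the jig's.
- door_bore (a point): Middle of the 9.5 mm bore of the door piece's single knuckle (17 mm outside, 25 mm long, y -12.5 to +12.5): door frame (+26, 0, +16) mm; axes as the door's. It must come to leaf_bore with the bores (y) in line; the door's face is then 2.5 mm clear of the other knuckles, its underside 70 mm above the bench.
- hinge_pin: Bystander: loose steel hinge pin lying on the bench, 7 mm thick, about 80 mm long, tapered nose and top bent over at right angles. Origin: on the bench under the middle of its shank. Leave it.
- screwdriver: Bystander: screwdriver with a yellow handle, 182 mm long, lying on the bench to the right. Leave it.
- try_square: Bystander: try square, 100 x 128 mm, lying flat on the bench to the left. Leave it.
Things that resemble listed ones, but are neither listed nor needed, are in the scene too. What is shaped like the hinge_leaf but pink is not meant.

How it is judged:
By the outcome, as a careful person would: the job done as asked, in the order asked, and still so for the second after the job is handed in, while the arm keeps its last pose, push and grip.
It also fails if it takes over 67 s, if anything falls off the work surface, if the arm or the gripper's body presses on something with over 40 N, if the wrist force passes 120 N, or if a joint passes its speed limit or range.

## Working session

There is one attempt and no reset: what is moved stays moved. The work goes in short steps, Python scripts to look and compute and a tool call to move; the robot and the scene stay as the last step left them, time stands still between calls to the robot, and variables do not carry over. Pictures are saved under pics/ and viewed, at most 10 in all, crops included, and the job is handed in when it is done.

Besides the shell and the picture viewer there is one more tool, called after "Emit:" in YAML: its name, and indented under it one key for each argument. step_arm: Moves the arm, as the interface text tells. Its arguments: {"type":"object","properties":{"targets":{"type":"array"},"claw":{"type":"number"},"grip_force":{"type":"number"}},"required":["targets"]}

```bash
ls; mkdir -p pics
python3 - <<'E'
from plant import *
import cv2
s=read_state();print(s['t'],s['tcp_pos'],s['eef_rot'],s['force'])
for n in('top','side'):
    c=camera(n);cv2.imwrite(f'pics/{n}0.png',c['frame']);print(n,c['K'].tolist(),c['T'].round(4).tolist())
    cv2.imwrite(f'pics/{n}0b.png',cv2.resize(c['frame'],(800,600),interpolation=cv2.INTER_CUBIC))
E
```

```text
pics
0.0 [ 0.28936178 -0.58135975  0.22440617] [[ 8.95234848e-01  4.45593999e-01 -7.45511218e-04]
 [ 4.45594592e-01 -8.95232915e-01  1.86761086e-03]
 [ 1.64790011e-04 -2.00414609e-03 -9.99997978e-01]] [-0.01421979  0.07319387 -0.3031839 ]
top [[350.3831487516476, 0.0, 257.53907917424453], [0.0, 350.3831487516476, 193.2305846262657], [0.0, 0.0, 1.0]] [[-0.003, -0.9942, 0.1077, 0.4068], [-0.9994, 0.0068, 0.0344, 0.0454], [-0.0349, -0.1075, -0.9936, 1.1493], [0.0, 0.0, 0.0, 1.0]]
side [[366.43771946169767, 0.0, 254.9228767844995], [0.0, 366.43771946169767, 193.85298981421406], [0.0, 0.0, 1.0]] [[-0.942, -0.1724, 0.2881, 0.1839], [-0.3352, 0.5317, -0.7778, 1.0138], [-0.0191, -0.8292, -0.5586, 0.7319], [0.0, 0.0, 0.0, 1.0]]
```

View pics/top0b.png

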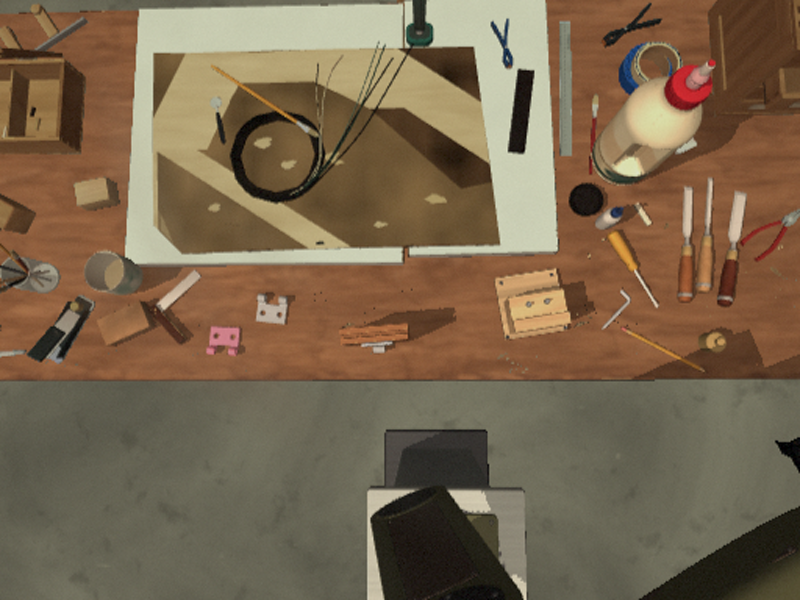

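View pics/side0b.png

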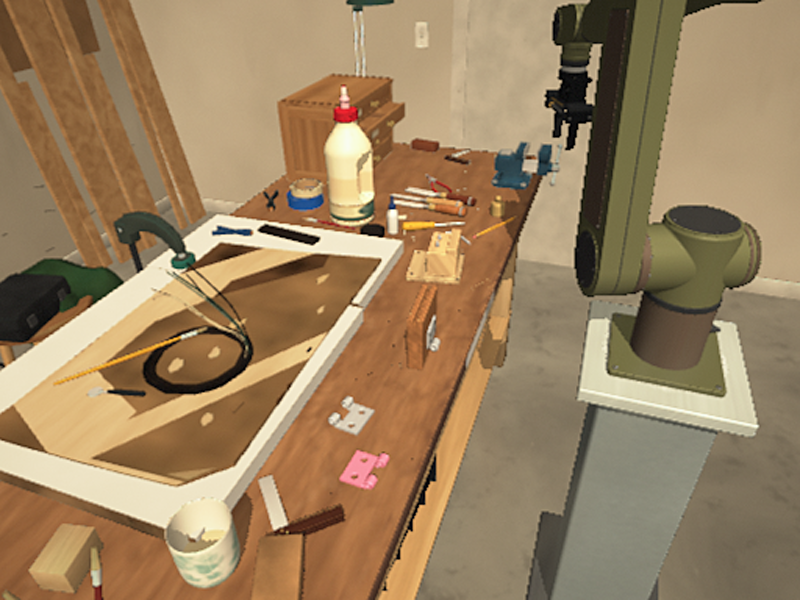

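Grey leaf at top view (272,309) / side (352,416); the lookalike is pink at (224,340) / (365,468). I choose the grey one. The door is at top (375,337) and the jig at (533,303). Next come the close crops.

```bash
cat > cr.py <<'E'
import cv2,numpy as np
def mosaic(img,boxes,out,f=8):
    t=[cv2.resize(img[y:y+h,x:x+w],None,fx=f,fy=f,interpolation=cv2.INTER_CUBIC) for x,y,w,h in boxes]
    for k,(x,y,w,h) in zip(t,boxes):
        for i in range(0,w,5):
            cv2.line(k,(i*f,0),(i*f,8 if i%10==0 else 4),(0,255,255),1)
            if (x+i)%10==0: cv2.putText(k,str(x+i),(i*f,18),0,.35,(0,255,255),1)
        for j in range(0,h):
            if (y+j)%10==0: cv2.line(k,(0,j*f),(6,j*f),(0,255,255),1);cv2.putText(k,str(y+j),(8,j*f+4),0,.35,(0,255,255),1)
    H=max(k.shape[0] for k in t)
    cv2.imwrite(out,np.hstack([cv2.copyMakeBorder(k,0,H-k.shape[0],0,4,0) for k in t]))
E
python3 - <<'E'
from cr import *
t=cv2.imread('pics/top0.png');s=cv2.imread('pics/side0.png')
mosaic(t,[(160,183,30,30),(214,200,50,30)],'pics/c1.png',9)
mosaic(s,[(205,250,40,34),(255,180,28,60)],'pics/c2.png',10)
j1=t[168:220,314:370];
mosaic(t,[(314,168,54,52)],'pics/a.png',7);mosaic(s,[(256,143,46,42)],'pics/b.png',8)
a,b=cv2.imread('pics/a.png'),cv2.imread('pics/b.png');H=max(a.shape[0],b.shape[0])
cv2.imwrite('pics/c3.png',np.hstack([cv2.copyMakeBorder(k,0,H-k.shape[0],0,0,0) for k in(a,b)]))
E
```

```text
(no output)
```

View pics/c1.png

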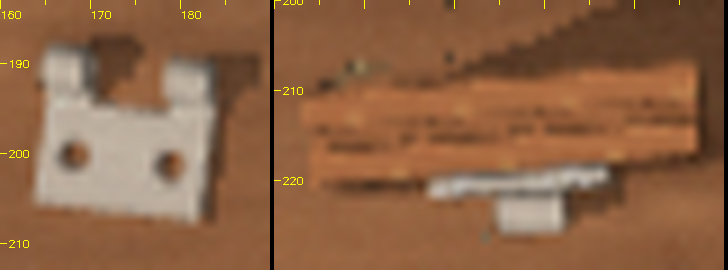

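View pics/c2.png

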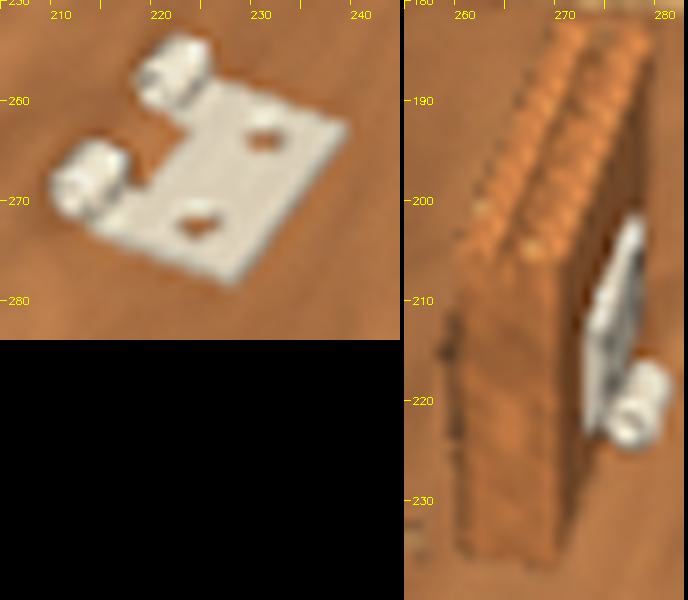

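View pics/c3.png

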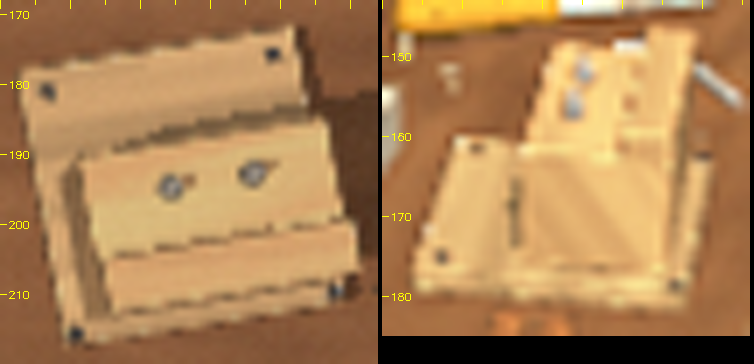

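The crops confirm the grey leaf, with knuckles on the far side and holes at top px (168,200) and (179,201). The door's knuckle faces the robot. The jig's pins are at top px (338,194) and (350,192) with its stop towards the robot, so all yaws are near 180°. Next I fit the poses.

```bash
cat > fit.py <<'E'
import numpy as np,json
from scipy.optimize import least_squares
CAM={'top':(np.array([[350.383,0,257.539],[0,350.383,193.2306],[0,0,1]]),np.array([[-0.003,-0.9942,0.1077,0.4068],[-0.9994,0.0068,0.0344,0.0454],[-0.0349,-0.1075,-0.9936,1.1493],[0,0,0,1]])),
'side':(np.array([[366.4377,0,254.9229],[0,366.4377,193.853],[0,0,1]]),np.array([[-0.942,-0.1724,0.2881,0.1839],[-0.3352,0.5317,-0.7778,1.0138],[-0.0191,-0.8292,-0.5586,0.7319],[0,0,0,1]]))}
def proj(c,P):
    K,T=CAM[c];p=(np.atleast_2d(P)-T[:3,3])@T[:3,:3];q=p@K.T;return q[:,:2]/q[:,2:]
def w(pose,P):
    x,y,a=pose[:3];z=pose[3] if len(pose)>3 else 0
    c,s=np.cos(a),np.sin(a);return np.asarray(P)@np.array([[c,s,0],[-s,c,0],[0,0,1]])+[x,y,z]
def fit(obs,x0):  # obs: (cam,u,v,px,py,pz mm)
    f=lambda p:np.concatenate([(proj(c,w(p,np.array([X])/1000))-[u,v])[0] for c,u,v,*X in obs])
    r=least_squares(f,x0,loss='soft_l1',f_scale=.5);return r.x,f(r.x).reshape(-1,2).round(1)
def box(c,off,s,x0,y0,L): # mosaic px -> image px
    return [(c,(u-off+.5)/s-.5+x0,(v+.5)/s-.5+y0,*X) for u,v,*X in L]
E
python3 - <<'E'
from fit import *
leaf=box('top',0,9,160,183,[(74,155,0,-18,5),(170,166,0,18,5),(37,203,19,-31,5),(198,219,19,31,5)])+box('side',0,10,205,250,[(264,138,0,18,4),(198,224,0,-18,4),(348,127,19,31,5),(232,275,19,-31,5)])
door=box('top',274,9,214,200,[(303,97,-15,-65,115),(697,66,-15,65,115),(697,152,15,65,115)])+box('side',404,10,255,180,[(570,28,-15,65,115),(652,38,15,65,115),(560,258,15,-65,115),(468,250,-15,-65,115),(548,566,15,-65,0),(462,552,-15,-65,0),(632,424,26,-12.5,16)])
jig=box('top',0,7,314,168,[(170,188,5,-18,87),(254,174,5,18,87),(22,68,-65,-65,12),(293,27,-65,65,12),(65,345,65,-65,12),(85,157,-15,-55,75),(325,122,-15,55,75),(112,312,55,-55,87),(360,268,55,55,87)])+box('side',382,8,256,143,[(585,68,5,18,83),(573,102,5,-18,83),(520,150,-15,-55,75),(415,278,-65,-65,12),(688,288,65,-65,12),(455,137,-65,65,12),(697,28,55,55,87),(555,42,-15,55,75)])
R={}
for n,o,x0 in(('leaf',leaf,(.5,.3,3.1)),('door',door,(.45,.1,3.1)),('jig',jig,(.5,-.2,3.1))):
    for sub in('both','top','side'):
        p,r=fit([q for q in o if sub in('both',q[0])],x0);print(n,sub,p.round(4))
        if sub=='both':print(r.tolist());R[n]=p.tolist()
json.dump(R,open('poses.json','w'))
E
```

```text
leaf both [0.5091 0.3643 3.019 ]
[[0.1, -0.1], [0.1, -0.0], [-0.5, -0.2], [0.0, 0.2], [0.0, -0.1], [0.0, -0.1], [-0.2, -0.1], [0.3, 0.1]]
leaf top [0.5091 0.3642 3.0378]
leaf side [0.5091 0.3643 3.004 ]
door both [0.4592 0.1364 3.2129]
[[0.0, -0.3], [-0.1, -0.2], [0.7, 0.4], [-0.6, -1.0], [0.4, -0.8], [-0.0, 0.6], [-0.9, -0.0], [1.0, 0.5], [0.1, 0.3], [0.0, 0.7]]
door top [0.4589 0.1368 3.2186]
door side [0.4594 0.1354 3.2081]
jig both [ 0.5252 -0.18    3.2927]
[[0.6, -0.3], [0.4, -0.2], [-0.8, 0.4], [-0.0, 0.0], [-0.0, 0.3], [-1.1, 0.0], [0.2, -0.6], [-0.3, 0.2], [0.5, 0.8], [-0.1, -0.3], [0.2, -0.2], [0.0, 0.0], [-0.5, -1.1], [-0.3, 0.6], [0.3, 0.2], [0.0, 0.3], [-0.2, 0.1]]
jig top [ 0.5253 -0.1799  3.2868]
jig side [ 0.525  -0.1802  3.3061]
```

```bash
cat > go.py <<'E'
from plant import *
import numpy as np
from scipy.spatial.transform import Rotation as Ro
def go(pos,yaw,st=None):
    s=st or read_state();R=np.array(s['eef_rot']);p=np.array(s['tcp_pos'])
    c,n=np.cos(yaw),np.sin(yaw);G=np.array([[c,n,0],[n,-c,0],[0,0,-1]])
    r=Ro.from_matrix(R.T@G).as_rotvec()
    print('t',round(s['t'],2),'tcp',p.round(4),'F',np.round(s['force'],1),'w',round(s['width'],4))
    print('rot first (tool):',r.round(4),' then shift in turned axes mm:',((np.array(pos)-p)@G*1000).round(1), '| shift now:',((np.array(pos)-p)@R*1000).round(1))
E
python3 - <<'E'
from go import *;from fit import *
P=json.load(open('poses.json'));l=P['leaf']
g=w(l,[[-.025,0,0]])[0];print(g)
go([g[0],g[1],.12],l[2]-np.pi)
E
```

```text
[0.53389009 0.36120943 0.        ]
t 0.1 tcp [ 0.2894 -0.5814  0.2245] F [-0.9 -0.2 -0. ] w 0.0949
rot first (tool): [-1.800e-03  4.000e-04  5.844e-01]  then shift in turned axes mm: [ 127.4 -965.4  104.5] | shift now: [ 638.9 -734.7  106. ]
```

Emit:
step_arm:
  targets: [0,0,0,-0.0003,0,0.1168,0,0,0,-0.0003,0,0.1168,0,0,0,-0.0003,0,0.1168,0,0,0,-0.0003,0,0.1168,0,0,0,-0.0003,0,0.1168,0.0053,-0.0402,0,0,0,0,0.0053,-0.0402,0,0,0,0,0.0053,-0.0402,0,0,0,0,0.0053,-0.0402,0,0,0,0,0.0053,-0.0402,0,0,0,0,0.0053,-0.0402,0,0,0,0,0.0053,-0.0402,0,0,0,0]
  claw: 0.08

```text
t: 1.1
tcp_pos: [0.3605, -0.3051, 0.2247]
eef_rot: [[0.992, -0.123, -0.0], [-0.123, -0.992, -0.001], [0.0, 0.001, -1.0]]
force: [0.1, 0.3, -0.8]
width: 0.0801
grip_force: 0.0
```

Emit:
step_arm:
  targets: [0.0053,-0.0402,0,0,0,0,0.0053,-0.0402,0,0,0,0,0.0053,-0.0402,0,0,0,0,0.0053,-0.0402,0,0,0,0,0.0053,-0.0402,0,0,0,0,0.0053,-0.0402,0,0,0,0,0.0053,-0.0402,0,0,0,0,0.0053,-0.0402,0,0,0,0,0.0053,-0.0402,0,0,0,0,0.0053,-0.0402,0,0,0,0,0.0053,-0.0402,0,0,0,0,0.0053,-0.0402,0,0,0,0]

```text
t: 2.1
tcp_pos: [0.4823, 0.1661, 0.2242]
eef_rot: [[0.993, -0.121, -0.0], [-0.121, -0.993, -0.002], [0.0, 0.002, -1.0]]
force: [0.9, -0.3, 0.4]
width: 0.0803
grip_force: 0.0
```

Emit:
step_arm:
  targets: [0.0053,-0.0402,0,0,0,0,0.0053,-0.0402,0,0,0,0,0.0053,-0.0402,0,0,0,0,0.0053,-0.0402,0,0,0,0,0.0053,-0.0402,0,0,0,0,0,0,0.035,0,0,0,0,0,0.035,0,0,0,0,0,0.034,0,0,0,0,0,0,0,0,0,0,0,0,0,0,0]

```text
t: 2.93
tcp_pos: [0.5316, 0.359, 0.1175]
eef_rot: [[0.993, -0.122, -0.005], [-0.122, -0.993, -0.005], [-0.005, 0.005, -1.0]]
force: [0.5, -0.5, 0.5]
width: 0.08
grip_force: 0.0
```

Run:
```python
from go import *;from fit import *
P=json.load(open('poses.json'));l=P['leaf'];g=w(l,[[-.025,0,0]])[0]
go([g[0],g[1],.014],l[2]-np.pi);print(read_state()['qpos'])
```

```text
t 2.93 tcp [0.5316 0.359  0.1175] F [ 0.5 -0.5  0.5] w 0.08
rot first (tool): [0.0051 0.0046 0.0005]  then shift in turned axes mm: [  2.   -2.4 103.5] | shift now: [  2.5  -3.  103.5]
[ 5.10982094e-01  1.96405275e-01  1.75706266e+00 -1.51974378e-03
  1.19489803e+00  2.20441611e+00]
```

Emit:
step_arm:
  targets: [0.002,-0.0024,0,0.005,0.0045,0,0,0,0.03,0,0,0,0,0,0.03,0,0,0,0,0,0.02,0,0,0,0,0,0.01,0,0,0,0,0,0.005,0,0,0,0,0,0.003,0,0,0,0,0,0,0,0,0,0,0,0,0,0,0]

```text
t: 3.68
tcp_pos: [0.5377, 0.3632, 0.0245]
eef_rot: [[0.993, -0.122, 0.008], [-0.122, -0.993, 0.005], [0.008, -0.006, -1.0]]
force: [-0.1, 0.8, 0.1]
width: 0.08
grip_force: 0.0
```

Run:
```python
from go import *;from fit import *
P=json.load(open('poses.json'));l=P['leaf'];g=w(l,[[-.025,0,0]])[0]
go([g[0],g[1],.014],l[2]-np.pi)
from cr import *
for n,b in(('top',(150,175,50,40)),('side',(195,235,60,50))):
    mosaic(camera(n)['frame'],[b],f'pics/{n}1.png',7)
a,b=[cv2.imread(f'pics/{n}1.png') for n in('top','side')];H=max(a.shape[0],b.shape[0])
cv2.imwrite('pics/d1.png',np.hstack([cv2.copyMakeBorder(k,0,H-k.shape[0],0,0,0) for k in(a,b)]))
```

```text
t 3.68 tcp [0.5377 0.3632 0.0245] F [-0.1  0.8  0.1] w 0.08
rot first (tool): [-0.0057 -0.0078  0.0003]  then shift in turned axes mm: [-3.5  2.4 10.5] | shift now: [-3.6  2.5 10.5]
```

View pics/d1.png

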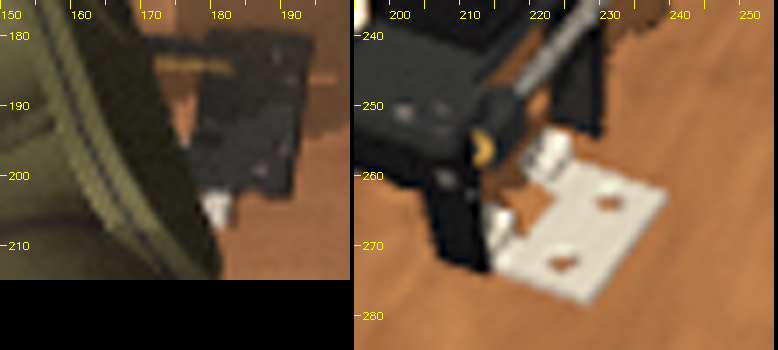

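The fingers straddle the knuckle ends: side view fingers at (208,270) and (226,252), leaf in between. I correct the offset, then settle and read again.

Emit:
step_arm:
  targets: [-0.0035,0.0024,0.005,-0.0055,-0.0075,0,0,0,0,0,0,0,0,0,0,0,0,0,0,0,0,0,0,0,0,0,0,0,0,0,0,0,0,0,0,0]

```text
t: 4.28
tcp_pos: [0.5326, 0.3605, 0.0173]
eef_rot: [[0.993, -0.122, -0.003], [-0.122, -0.993, -0.002], [-0.003, 0.002, -1.0]]
force: [0.4, 0.4, -0.0]
width: 0.0795
grip_force: 0.0
```

Run:
```python
from go import *;from fit import *
P=json.load(open('poses.json'));l=P['leaf'];g=w(l,[[-.025,0,0]])[0]
go([g[0],g[1],.014],l[2]-np.pi)
```

```text
t 4.28 tcp [0.5326 0.3605 0.0173] F [ 0.4  0.4 -0. ] w 0.0795
rot first (tool): [0.0019 0.0025 0.0003]  then shift in turned axes mm: [ 1.2 -0.9  3.3] | shift now: [ 1.2 -0.9  3.3]
```

Emit:
step_arm:
  targets: [0.001,-0.0008,0.003,0.002,0.0025,0,0,0,0,0,0,0,0,0,0,0,0,0,0,0,0,0,0,0]

```text
t: 4.62
tcp_pos: [0.5336, 0.3612, 0.0142]
eef_rot: [[0.993, -0.122, -0.0], [-0.122, -0.993, 0.0], [-0.0, 0.0, -1.0]]
force: [-0.9, -1.0, 0.5]
width: 0.0798
grip_force: 0.0
```

Emit:
step_arm:
  targets: [0,0,0,0,0,0,0,0,0,0,0,0,0,0,0,0,0,0,0,0,0,0,0,0,0,0,0,0,0,0,0,0,0,0,0,0,0,0,0,0,0,0,0,0,0,0,0,0]
  claw: 0.05
  grip_force: 30

```text
t: 5.28
tcp_pos: [0.5337, 0.3612, 0.0144]
eef_rot: [[0.993, -0.122, 0.0], [-0.122, -0.993, 0.0], [0.0, -0.0, -1.0]]
force: [-0.1, -0.6, -0.3]
width: 0.0617
grip_force: 30.0
```

Run:
```python
from go import *;from fit import *
P=json.load(open('poses.json'));l=P['leaf'];g=w(l,[[-.025,0,0]])[0]
go([g[0],g[1],.014],l[2]-np.pi);s=read_state();tp,R=np.array(s['tcp_pos']),np.array(s['eef_rot'])
print('tool in leaf frame',((tp-[l[0],l[1],0])@np.array([[np.cos(l[2]),-np.sin(l[2]),0],[np.sin(l[2]),np.cos(l[2]),0],[0,0,1]])*1000).round(1))
```

```text
t 5.28 tcp [0.5337 0.3612 0.0144] F [-0.1 -0.6 -0.3] w 0.0617
rot first (tool): [-0.0002 -0.0001  0.0004]  then shift in turned axes mm: [0.2 0.  0.4] | shift now: [0.2 0.  0.4]
tool in leaf frame [-24.8  -0.   14.4]
```

Emit:
step_arm:
  targets: [0,0,-0.01,0,0,0,0,0,-0.03,0,0,0,0,0,-0.04,0,0,0,0,0,-0.04,0,0,0,0,0,-0.04,0,0,0,0,0,-0.025,0,0,0,0,0,0,0,0,-0.09,0,0,0,0,0,-0.09,0,0,0,0,0,-0.093,0,0,0,0,0,0]

```text
t: 6.12
tcp_pos: [0.5334, 0.361, 0.1999]
eef_rot: [[0.988, 0.152, -0.0], [0.152, -0.988, 0.0], [-0.0, -0.0, -1.0]]
force: [0.3, -0.6, -1.7]
width: 0.0614
grip_force: 30.0
```

Run:
```python
from go import *;from fit import *
P=json.load(open('poses.json'));j=P['jig'];g=w(j,[[.005-.0248,0,0]])[0];print(g)
go([g[0],g[1],.15],j[2]-np.pi)
```

```text
[ 0.54479818 -0.17699073  0.        ]
t 6.12 tcp [0.5334 0.361  0.1999] F [ 0.3 -0.6 -1.7] w 0.0614
rot first (tool): [-0.0001  0.      0.0011]  then shift in turned axes mm: [-69.7 533.6  49.9] | shift now: [-70.3 533.5  49.8]
```

Emit:
step_arm:
  targets: [-0.0025,0.019,0,0,0,0,-0.005,0.0381,0,0,0,0,-0.005,0.0381,0,0,0,0,-0.005,0.0381,0,0,0,0,-0.005,0.0381,0,0,0,0,-0.005,0.0381,0,0,0,0,-0.005,0.0381,0,0,0,0,-0.005,0.0381,0,0,0,0,-0.005,0.0381,0,0,0,0,-0.005,0.0381,0,0,0,0,-0.005,0.0381,0,0,0,0,-0.005,0.0381,0,0,0,0]

```text
t: 7.12
tcp_pos: [0.542, -0.0824, 0.1995]
eef_rot: [[0.989, 0.148, 0.0], [0.148, -0.989, 0.0], [0.0, -0.0, -1.0]]
force: [0.9, -0.2, -0.6]
width: 0.0619
grip_force: 30.0
```

Emit:
step_arm:
  targets: [-0.005,0.0381,0,0,0,0,-0.005,0.0381,0,0,0,0,-0.0025,0.019,0,0,0,0,0,0,0.02,0,0,0,0,0,0.02,0,0,0,0,0,0.01,0,0,0,0,0,0,0,0,0,0,0,0,0,0,0,0,0,0,0,0,0,0,0,0,0,0,0]

```text
t: 7.95
tcp_pos: [0.5454, -0.1766, 0.1509]
eef_rot: [[0.989, 0.15, 0.002], [0.15, -0.989, -0.001], [0.002, 0.001, -1.0]]
force: [-0.8, -0.3, -1.1]
width: 0.0618
grip_force: 30.0
```

Run:
```python
from go import *;from fit import *
P=json.load(open('poses.json'));j=P['jig'];g=w(j,[[.005-.0248,0,0]])[0]
from cr import *
for n,b in(('top',(318,165,54,54)),('side',(256,120,50,50))):
    f=camera(n)['frame'];cv2.imwrite(f'pics/{n}2raw.png',f)
    mosaic(f,[b],f'pics/{n}2.png',7)
a,b=[cv2.imread(f'pics/{n}2.png') for n in('top','side')];H=max(a.shape[0],b.shape[0])
cv2.imwrite('pics/d2.png',np.hstack([cv2.copyMakeBorder(k,0,H-k.shape[0],0,0,0) for k in(a,b)]))
go([g[0],g[1],.15],j[2]-np.pi)
```

```text
t 8.05 tcp [ 0.5453 -0.1766  0.1507] F [ 0.6  0.9 -2.1] w 0.0618
rot first (tool): [ 0.0011 -0.0018 -0.    ]  then shift in turned axes mm: [-0.6  0.3  0.7] | shift now: [-0.6  0.3  0.7]
```

View pics/d2.png

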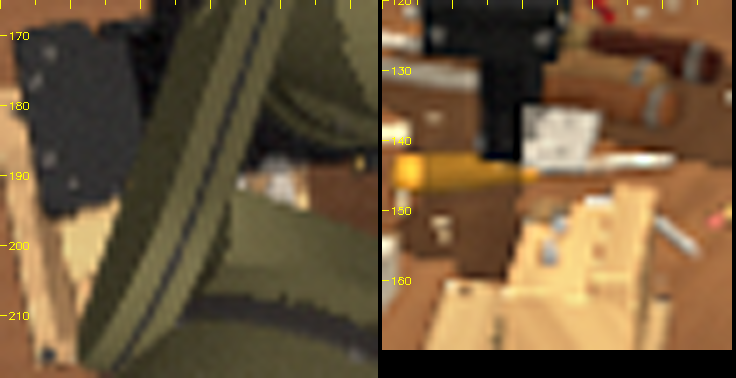

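The leaf is held level above the jig: side view plate corners at near-right (285,144) and far-right (287,136), with pins below at (279,150) and (280,156). I check this against the prediction.

```bash
python3 - <<'E'
from go import *;from fit import *
s=read_state();p=s['tcp_pos'];R=np.array(s['eef_rot'])
F=np.diag([-1,1,-1]) # leaf axes in tool
pts={'near-right top':(19,-31,5),'near-right bot':(19,-31,0),'far-right top':(19,31,5),'holeN':(0,-18,5),'holeF':(0,18,5)}
for k,v in pts.items():
    W=p+R@(F@((np.array(v)-[-24.8,0,14.4])/1000)); q=proj('side',W)[0]; print(k,q.round(1),'mosaic',((q-[256,120]+.5)*7-.5+[382,0]).round())
E
python3 - <<'E'
import cv2,numpy as np
a=cv2.imread('pics/side2raw.png')[130:150,270:295]
b=cv2.resize(a,None,fx=22,fy=22,interpolation=cv2.INTER_CUBIC);cv2.imwrite('pics/d3.png',b)
E
```

```text
near-right top [284.5 143. ] mosaic [584. 164.]
near-right bot [284.4 144.2] mosaic [584. 173.]
far-right top [286.5 135.7] mosaic [598. 113.]
holeN [279.7 141. ] mosaic [551. 150.]
holeF [281.  136.9] mosaic [560. 121.]
```

View pics/d3.png

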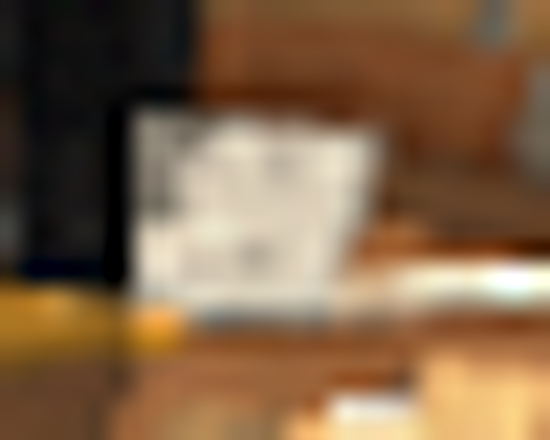

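The prediction matches within about 0.3 px. I descend, slowing at the pins.

Emit:
step_arm:
  targets: [-0.0004,0.0002,0.02,0.001,-0.0015,0,0,0,0.015,0,0,0,0,0,0.005,0,0,0,0,0,0,0,0,0,0,0,0,0,0,0,0,0,0,0,0,0]

```text
t: 8.55
tcp_pos: [0.545, -0.1771, 0.1107]
eef_rot: [[0.989, 0.15, 0.0], [0.15, -0.989, 0.0], [0.0, 0.0, -1.0]]
force: [0.5, 1.1, -0.8]
width: 0.0617
grip_force: 30.0
```

Run:
```python
from go import *;from fit import *
P=json.load(open('poses.json'));j=P['jig'];g=w(j,[[.005-.0248,0,0]])[0]
go([g[0],g[1],.0894],j[2]-np.pi)
```

```text
t 8.55 tcp [ 0.545  -0.1771  0.1107] F [ 0.5  1.1 -0.8] w 0.0617
rot first (tool): [ 0.     -0.0003 -0.0003]  then shift in turned axes mm: [-0.2 -0.2 21.3] | shift now: [-0.2 -0.2 21.3]
```

Now down over the taper: the pin top is at 88 mm and the leaf underside is now at about 96 mm.

Emit:
step_arm:
  targets: [0,0,0.004,0,0,0,0,0,0.004,0,0,0,0,0,0.003,0,0,0,0,0,0.002,0,0,0,0,0,0,0,0,0,0,0,0,0,0,0]

```text
t: 9.05
tcp_pos: [0.5441, -0.1768, 0.096]
eef_rot: [[0.989, 0.15, -0.002], [0.15, -0.989, 0.001], [-0.002, -0.001, -1.0]]
force: [0.5, -0.0, -2.5]
width: 0.0617
grip_force: 30.0
```

Emit:
step_arm:
  targets: [0,0,0.001,0,0,0,0,0,0.001,0,0,0,0,0,0.001,0,0,0,0,0,0,0,0,0,0,0,0,0,0,0]

```text
t: 9.47
tcp_pos: [0.5441, -0.1768, 0.0932]
eef_rot: [[0.989, 0.15, -0.002], [0.15, -0.989, 0.001], [-0.001, -0.001, -1.0]]
force: [0.1, 0.1, -1.9]
width: 0.0616
grip_force: 30.0
```

Emit:
step_arm:
  targets: [0,0,0.001,0,0,0,0,0,0.001,0,0,0,0,0,0.001,0,0,0,0,0,0,0,0,0,0,0,0,0,0,0]

```text
t: 9.88
tcp_pos: [0.5441, -0.1768, 0.0902]
eef_rot: [[0.989, 0.15, -0.002], [0.15, -0.989, 0.001], [-0.002, -0.001, -1.0]]
force: [0.4, 0.1, -1.2]
width: 0.0615
grip_force: 30.0
```

Emit:
step_arm:
  targets: [0,0,0.0005,0,0,0,0,0,0,0,0,0,0,0,0.0005,0,0,0,0,0,0,0,0,0,0,0,0,0,0,0]

```text
t: 10.3
tcp_pos: [0.5441, -0.1768, 0.0894]
eef_rot: [[0.989, 0.15, -0.002], [0.15, -0.989, 0.001], [-0.001, -0.001, -1.0]]
force: [-0.3, 0.3, -0.5]
width: 0.0617
grip_force: 30.0
```

Emit:
step_arm:
  targets: [0,0,0.0005,0,0,0,0,0,0,0,0,0,0,0,0.0005,0,0,0,0,0,0,0,0,0,0,0,0,0,0,0]

```text
t: 10.72
tcp_pos: [0.5443, -0.1768, 0.0893]
eef_rot: [[0.989, 0.15, -0.002], [0.15, -0.989, 0.001], [-0.002, -0.001, -1.0]]
force: [-2.3, 0.6, 5.8]
width: 0.0615
grip_force: 30.0
```

Run:
```python
from go import *;import json
s=read_state();json.dump({'p':list(map(float,s['tcp_pos'])),'R':np.array(s['eef_rot']).tolist()},open('seat.json','w'))
print(np.round(s['tcp_pos'],4),np.arctan2(s['eef_rot'][1][0],s['eef_rot'][0][0]))
```

```text
[ 0.5443 -0.1768  0.0893] 0.15085207062601103
```

Emit:
step_arm:
  targets: [0,0,-0.0004,0,0,0,0,0,0,0,0,0,0,0,0,0,0,0,0,0,0,0,0,0,0,0,0,0,0,0,0,0,0,0,0,0]
  claw: 0.08

```text
t: 11.22
tcp_pos: [0.544, -0.1768, 0.0884]
eef_rot: [[0.989, 0.15, -0.002], [0.15, -0.989, 0.001], [-0.002, -0.001, -1.0]]
force: [-0.2, -0.4, 0.4]
width: 0.0799
grip_force: 0.0
```

Emit:
step_arm:
  targets: [0,0,-0.01,0,0,0,0,0,-0.02,0,0,0,0,0,-0.035,0,0,0,0,0,-0.04,0,0,0,0,0,-0.02,0,0,0,0,0,0,0,0,0]

```text
t: 11.72
tcp_pos: [0.5476, -0.1782, 0.2219]
eef_rot: [[0.989, 0.15, 0.01], [0.15, -0.989, -0.004], [0.009, 0.006, -1.0]]
force: [0.9, 0.5, 1.3]
width: 0.0802
grip_force: 0.0
```

Run:
```python
from go import *;from fit import *
P=json.load(open('poses.json'));d=P['door']
go([d[0],d[1],.22],d[2]-np.pi/2);print(d)
```

```text
t 11.72 tcp [ 0.5476 -0.1782  0.2219] F [0.9 0.5 1.3] w 0.0802
rot first (tool): [ 0.0114 -0.0033 -1.4912]  then shift in turned axes mm: [320.1 -65.7   1.9] | shift now: [-4.010e+01 -3.243e+02 -2.000e-01]
[0.4592181560675645, 0.1363519915015597, 3.2129072845871294]
```

Emit:
step_arm:
  targets: [0,0,0,0,0,-0.1242,0,0,0,0,0,-0.1242,0,0,0,0,0,-0.1242,0,0,0,0,0,-0.1242,0,0,0,0,0,-0.1242,0,0,0,0,0,-0.1242,0,0,0,0,0,-0.1242,0,0,0,0,0,-0.1242,0,0,0,0,0,-0.1242,0,0,0,0,0,-0.1242,0,0,0,0,0,-0.1242,0,0,0,0,0,-0.1242]
  claw: 0.07

```text
t: 12.72
tcp_pos: [0.5439, -0.1767, 0.2132]
eef_rot: [[-0.076, 0.997, -0.003], [0.997, 0.076, 0.001], [0.001, -0.003, -1.0]]
force: [0.7, -0.3, 0.1]
width: 0.0697
grip_force: 0.0
```

Emit:
step_arm:
  targets: [0.02,-0.0041,0,0,0,0,0.04,-0.0082,0,0,0,0,0.04,-0.0082,0,0,0,0,0.04,-0.0082,0,0,0,0,0.04,-0.0082,0,0,0,0,0.04,-0.0082,0,0,0,0,0.04,-0.0082,0,0,0,0,0.04,-0.0082,0,0,0,0,0.02,-0.0041,0,0,0,0,0,0,0,0,0,0,0,0,0,0,0,0,0,0,0,0,0,0]

```text
t: 13.72
tcp_pos: [0.4564, 0.1371, 0.2139]
eef_rot: [[-0.07, 0.998, -0.002], [0.998, 0.07, 0.0], [0.0, -0.002, -1.0]]
force: [-0.1, -0.8, -0.5]
width: 0.0699
grip_force: 0.0
```

Run:
```python
from go import *;from fit import *
P=json.load(open('poses.json'));d=P['door']
from cr import *
for n,b in(('top',(318,165,54,54)),('side',(256,140,52,46))):
    f=camera(n)['frame'];cv2.imwrite(f'pics/{n}3raw.png',f)
    mosaic(f,[b],f'pics/{n}3.png',7)
a,b=[cv2.imread(f'pics/{n}3.png') for n in('top','side')];H=max(a.shape[0],b.shape[0])
cv2.imwrite('pics/d4.png',np.hstack([cv2.copyMakeBorder(k,0,H-k.shape[0],0,0,0) for k in(a,b)]))
go([d[0],d[1],.22],d[2]-np.pi/2)
```

```text
t 13.82 tcp [0.4567 0.1366 0.2139] F [ 0.1 -0.5  0.2] w 0.0702
rot first (tool): [-0.0019 -0.0006 -0.0026]  then shift in turned axes mm: [-0.4  2.5 -6.1] | shift now: [-0.4  2.5 -6.1]
```

View pics/d4.png

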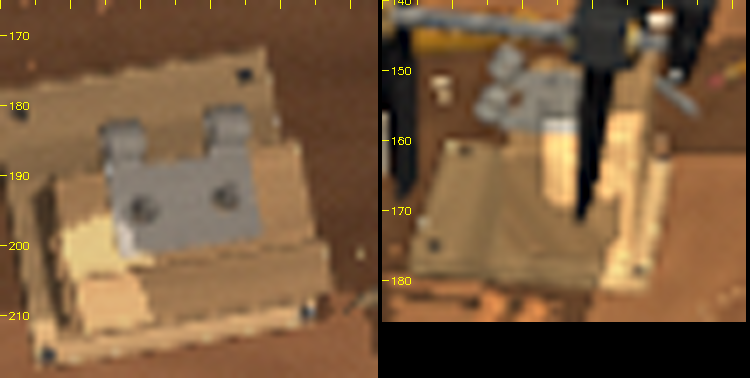

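The leaf sits flush on both pins: holes at top px (338,195) and (350,193), knuckles overhanging at (336,185) and (350,182). Now I descend on the door.

Emit:
step_arm:
  targets: [-0.0004,0.0025,0,-0.0015,-0.0005,-0.0025,0,0,0.02,0,0,0,0,0,0.03,0,0,0,0,0,0.03,0,0,0,0,0,0.025,0,0,0,0,0,0.015,0,0,0,0,0,0.005,0,0,0,0,0,0,0,0,0,0,0,0,0,0,0,0,0,0,0,0,0,0,0,0,0,0,0]

```text
t: 14.73
tcp_pos: [0.4602, 0.1376, 0.0909]
eef_rot: [[-0.073, 0.997, 0.003], [0.997, 0.073, 0.001], [0.001, 0.003, -1.0]]
force: [-0.6, -0.3, -0.4]
width: 0.0702
grip_force: 0.0
```

Run:
```python
from go import *;from fit import *
P=json.load(open('poses.json'));d=P['door']
go([d[0],d[1],.083],d[2]-np.pi/2)
```

```text
t 14.73 tcp [0.4602 0.1376 0.0909] F [-0.6 -0.3 -0.4] w 0.0702
rot first (tool): [ 0.003  -0.0008  0.0013]  then shift in turned axes mm: [-1.2 -1.1  7.9] | shift now: [-1.2 -1.1  7.8]
```

Emit:
step_arm:
  targets: [-0.001,-0.001,0.005,0.0025,-0.0005,0.001,0,0,0.0028,0,0,0,0,0,0,0,0,0,0,0,0,0,0,0,0,0,0,0,0,0,0,0,0,0,0,0]

```text
t: 15.23
tcp_pos: [0.458, 0.1365, 0.0814]
eef_rot: [[-0.072, 0.997, -0.003], [0.997, 0.072, -0.0], [0.0, -0.003, -1.0]]
force: [-0.2, 0.0, 0.2]
width: 0.0704
grip_force: 0.0
```

Run:
```python
from go import *;from fit import *
P=json.load(open('poses.json'));d=P['door']
go([d[0],d[1],.083],d[2]-np.pi/2)
```

```text
t 15.23 tcp [0.458  0.1365 0.0814] F [-0.2  0.   0.2] w 0.0704
rot first (tool): [-0.0025 -0.      0.0007]  then shift in turned axes mm: [-0.3  1.2 -1.6] | shift now: [-0.3  1.2 -1.7]
```

Emit:
step_arm:
  targets: [0,0.001,-0.001,-0.0025,0,0.0005,0,0,0,0,0,0,0,0,0,0,0,0,0,0,0,0,0,0]

```text
t: 15.57
tcp_pos: [0.459, 0.1366, 0.0824]
eef_rot: [[-0.071, 0.997, 0.0], [0.997, 0.071, 0.0], [0.0, 0.0, -1.0]]
force: [0.2, -1.1, 0.2]
width: 0.0698
grip_force: 0.0
```

Emit:
step_arm:
  targets: [0,0,0,0,0,0,0,0,0,0,0,0,0,0,0,0,0,0,0,0,0,0,0,0,0,0,0,0,0,0,0,0,0,0,0,0,0,0,0,0,0,0,0,0,0,0,0,0]
  claw: 0.02
  grip_force: 15

```text
t: 16.23
tcp_pos: [0.4591, 0.1365, 0.0824]
eef_rot: [[-0.071, 0.997, 0.0], [0.997, 0.071, -0.0], [-0.0, 0.0, -1.0]]
force: [1.5, 0.3, 0.1]
width: 0.0299
grip_force: 15.0
```

Emit:
step_arm:
  targets: [0,0,0,0,0,0,0,0,0,0,0,0,0,0,0,0,0,0,0,0,0,0,0,0]
  grip_force: 45

```text
t: 16.57
tcp_pos: [0.4591, 0.1365, 0.0823]
eef_rot: [[-0.071, 0.997, 0.0], [0.997, 0.071, -0.0], [-0.0, 0.0, -1.0]]
force: [1.0, -0.1, 0.0]
width: 0.0301
grip_force: 45.0
```

Run:
```python
from go import *;from fit import *
P=json.load(open('poses.json'));d=P['door']
go([d[0],d[1],.083],d[2]-np.pi/2)
```

```text
t 16.57 tcp [0.4591 0.1365 0.0823] F [ 1.  -0.1  0. ] w 0.0301
rot first (tool): [0.0003 0.     0.0001]  then shift in turned axes mm: [-0.2  0.1 -0.7] | shift now: [-0.2  0.1 -0.7]
```

The door is gripped at 30.1 mm. I refine the seated-leaf estimate from the picture and compare it with the tool pose.

Run:
```python
from fit import *
o=box('top',0,7,318,165,[(125,253,19,-31,5),(262,234,19,31,5),(111,165,-24,-31,15),(145,160,-24,-14.5,15),(211,147,-24,14.5,15),(247,140,-24,31,15)])
f=lambda p:[p[0],p[1],p[2],.075]
from scipy.optimize import least_squares
F=lambda p:np.concatenate([(proj(c,w(f(p),np.array([X])/1000))-[u,v])[0] for c,u,v,*X in o])
r=least_squares(F,(.52,-.18,3.29),loss='soft_l1',f_scale=.5);print(r.x.round(4),F(r.x).reshape(-1,2).round(1).tolist())
P=json.load(open('poses.json'));S=json.load(open('seat.json'))
print('bore img',w(f(r.x),[[-.031,0,.011]])[0].round(4),'jig',w(P['jig'],[[-.026,0,.086]])[0].round(4),'tool',(np.array(S['p'])+np.array(S['R'])@[.0062,0,0]).round(4))
```

```text
[ 0.5176 -0.1809  3.3223] [[-0.2, 1.6], [0.4, 0.5], [-0.5, -0.1], [-0.0, -0.4], [0.0, -0.3], [0.3, -0.3]]
bore img [ 0.5481 -0.1753  0.086 ] jig [ 0.5509 -0.1761  0.086 ] tool [ 0.5504 -0.1759  0.0893]
```

Emit:
step_arm:
  targets: [0,0,-0.005,0,0,0,0,0,-0.02,0,0,0,0,0,-0.03,0,0,0,0,0,-0.035,0,0,0,0,0,-0.03,0,0,0,0,0,-0.02,0,0,0,0,0,-0.01,0,0,0,0,0,0,0,0,-0.08,0,0,0,0,0,0,0,0,0,0,0,0,0,0]

```text
$.targets: bad value
```

Emit:
step_arm:
  targets: [0,0,-0.005,0,0,0,0,0,-0.02,0,0,0,0,0,-0.03,0,0,0,0,0,-0.035,0,0,0,0,0,-0.03,0,0,0,0,0,-0.01,0,0,0,0,0,0,0,0,-0.04,0,0,0,0,0,-0.0395,0,0,0,0,0,0,0,0,0,0,0,0]

```text
t: 17.4
tcp_pos: [0.4579, 0.1363, 0.2104]
eef_rot: [[-0.149, 0.989, -0.003], [0.989, 0.149, -0.001], [-0.0, -0.003, -1.0]]
force: [1.3, 0.4, -4.6]
width: 0.0302
grip_force: 45.0
```

Run:
```python
from go import *;from fit import *
y=3.2925;u=np.array([np.cos(y),np.sin(y)]);T=np.array([.5504,-.1759])-.026*u
h=T-.06*u;print(T,h)
go([*h,.2123],y-np.pi/2)
from cr import *
f=camera('side')['frame'];cv2.imwrite('pics/side4raw.png',f);print(proj('side',[.459,.1365,.15]))
```

```text
[ 0.57610451 -0.17199128] [ 0.63542262 -0.16297117]
t 17.4 tcp [0.4579 0.1363 0.2104] F [ 1.3  0.4 -4.6] w 0.0302
rot first (tool): [-0.0034  0.     -0.0011]  then shift in turned axes mm: [-322.6  130.5   -1.9] | shift now: [-322.4  130.9   -2.4]
[[270.44848075 183.27258837]]
```

Emit:
step_arm:
  targets: [-0.0162,0.0065,0,0,0,-0.001,-0.0323,0.013,0,0,0,0,-0.0323,0.013,0,0,0,0,-0.0323,0.013,0,0,0,0,-0.0323,0.013,0,0,0,0,-0.0323,0.013,0,0,0,0,-0.0323,0.013,0,0,0,0,-0.0323,0.013,0,0,0,0,-0.0323,0.013,0,0,0,0,-0.0323,0.013,0,0,0,0,-0.0162,0.0065,0,0,0,0,0,0,0,0,0,0]

```text
t: 18.45
tcp_pos: [0.6372, -0.1668, 0.2105]
eef_rot: [[-0.147, 0.989, -0.001], [0.989, 0.147, -0.001], [-0.001, -0.002, -1.0]]
force: [-0.8, 0.2, -4.2]
width: 0.0296
grip_force: 45.0
```

Emit:
step_arm:
  targets: [0,0,0.02,0,0,0,0,0,0.02,0,0,0,0,0,0.015,0,0,0,0,0,0.003,0,0,0,0,0,0,0,0,0,0,0,0,0,0,0,0,0,0,0,0,0,0,0,0,0,0,0,0,0,0,0,0,0]

```text
t: 19.2
tcp_pos: [0.637, -0.1633, 0.1558]
eef_rot: [[-0.151, 0.988, 0.002], [0.988, 0.151, -0.001], [-0.001, 0.002, -1.0]]
force: [-0.5, -0.3, -4.5]
width: 0.0302
grip_force: 45.0
```

Run:
```python
from go import *;from fit import *
y=3.2925
from cr import *
for n,b in(('top',(318,140,56,70)),('side',(236,110,56,70))):
    f=camera(n)['frame'];cv2.imwrite(f'pics/{n}5raw.png',f)
    mosaic(f,[b],f'pics/{n}5.png',7)
a,b=[cv2.imread(f'pics/{n}5.png') for n in('top','side')]
cv2.imwrite('pics/d5.png',np.hstack([a,b])[:600,:800])
s=read_state();p=s['tcp_pos'];R=np.array(s['eef_rot'])
F=np.array([[0,1,0],[1,0,0],[0,0,-1.]]) # columns: door axes in tool
F=np.array([[0,-1,0],[-1,0,0],[0,0,-1.]])
if (R@F)[0,0]>0: print('flip?')
for v in[(26,-12.5,16),(15,-65,0),(15,-65,115),(-15,-65,115),(20,-31,28),(20,-31,66)]:
    q=proj('side',p+R@(F@((np.array(v)-[0,-.1,82.3])/1000)))[0];print(v,q.round(1),'mos',((q-[236,110]+.5)*7-.5+[396,0]).round())
go([.5761,-.1720,.1523],y-np.pi/2)
```

```text
(26, -12.5, 16) [255.8 151.3] mos [538. 292.]
(15, -65, 0) [250.3 161.4] mos [499. 363.]
(15, -65, 115) [249.5 132.8] mos [494. 163.]
(-15, -65, 115) [241.2 132.3] mos [436. 159.]
(20, -31, 28) [253.3 150.6] mos [520. 287.]
(20, -31, 66) [253.1 141.3] mos [518. 222.]
t 19.3 tcp [ 0.6367 -0.1633  0.1552] F [-0.6 -0.3 -5. ] w 0.0304
rot first (tool): [0.0011 0.0007 0.0011]  then shift in turned axes mm: [  0.5 -61.2   2.9] | shift now: [  0.6 -61.2   2.8]
```

View pics/d5.png

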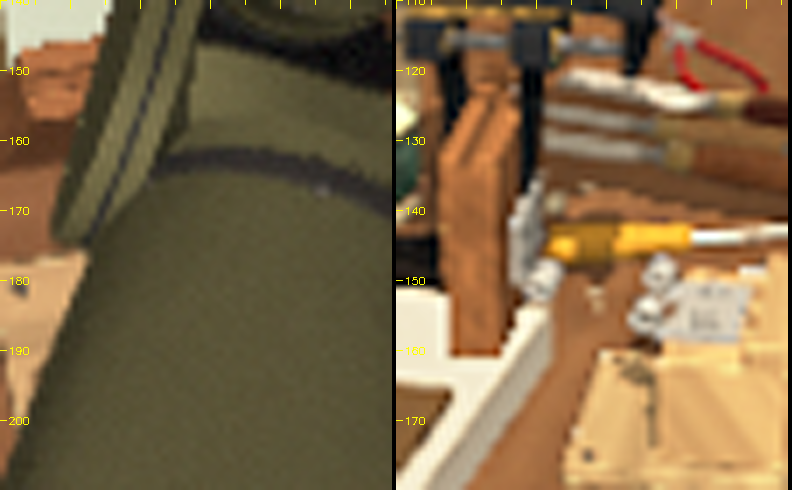

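The door is held upright on the far side of the jig. Its knuckle is at side px (256.5,150); the leaf knuckles are at (271.5,155) and (273,149). All ten views are used, so I compare predictions with these readings numerically.

Run:
```python
from go import *;from fit import *
import cv2
s=read_state();p=s['tcp_pos'];R=np.array(s['eef_rot'])
print(p.round(4))
L=[.5504+.031*np.cos(3.2925),-.1759+.031*np.sin(3.2925),3.2925,.075]
for v in[(-31,-31,11),(-31,14.5,11),(19,-31,5),(19,31,5),(-19,-31,5)]:
    q=proj('side',w(L,[np.array(v)/1000]))[0];print('leaf',v,q.round(1),'mos',((q-[236,110]+.5)*7-.5+[396,0]).round())
# door dark/brown segmentation extents & grey mask around door knuckle, by code
f=cv2.imread('pics/side5raw.png').astype(int)
for v in range(144,164): print(v,' '.join('%3d/%-3d'%(f[v,u,0],f[v,u,2]) for u in range(241,262,1)))
```

```text
[ 0.6367 -0.1633  0.1552]
leaf (-31, -31, 11) [271.  155.5] mos [644. 321.]
leaf (-31, 14.5, 11) [272.8 149.9] mos [657. 283.]
leaf (19, -31, 5) [284.3 157.9] mos [737. 338.]
leaf (19, 31, 5) [286.3 150.3] mos [751. 285.]
leaf (-19, -31, 5) [274.2 157.2] mos [666. 333.]
144   9/0    40/112  59/167  58/169  56/160  56/159  58/163  59/168  60/171  45/133  25/95  114/155 142/171 118/138 111/127  93/114  43/107  38/208  58/253  62/255  48/221
145  12/5    37/103  58/164  61/177  61/174  61/171  58/167  61/173  63/181  50/145  25/101 114/154 147/178 127/150 104/124  69/106  26/143  43/236  59/255  64/255  47/224
146  10/7    35/97   52/150  56/166  63/180  67/188  63/178  58/164  60/171  50/147  25/101 113/153 145/173 116/133  89/111  62/108  42/140  30/167  30/209  41/232  37/182
147  13/6    44/123  57/163  56/160  63/179  69/194  62/179  57/161  56/159  45/133  25/99  121/163 139/168 100/115  92/109 138/166 171/205 152/187  82/144  21/130  24/114
148  21/22   44/122  61/170  57/166  65/184  69/198  62/178  56/166  59/170  46/134  21/94  123/163 146/177 120/140 116/138 168/200 202/235 1
[... 1910 characters left out ...]
/171  70/175
160 206/243 217/248 138/202  19/135  43/168  43/166  35/150  36/153  34/159  24/150 177/233 215/251 156/208 127/167 138/176 143/181 136/181  95/170  62/166  69/173  72/178
161 206/243 210/245 193/237 178/228 186/238 187/238 186/236 187/236 186/236 181/235 210/249 184/233 133/177 134/174 143/181 146/183 133/184  88/172  64/169  69/175  72/177
162 206/243 209/244 209/245 213/246 216/247 217/247 217/248 217/247 218/248 220/250 198/241 150/197 132/171 142/181 144/182 143/185 107/174  68/167  66/171  71/175  70/174
163 212/246 211/246 211/245 209/244 207/243 208/243 209/244 209/244 211/246 202/246 149/208 126/171 138/177 142/182 149/184 119/175  70/162  63/167  68/173  71/174  69/171
```

Emit:
step_arm:
  targets: [0.0005,-0.005,0.001,0.0005,0.0005,0.001,0,-0.01,0.0015,0,0,0,0,-0.01,0,0,0,0,0,-0.008,0,0,0,0,0,-0.004,0,0,0,0,0,0,0,0,0,0,0,0,0,0,0,0,0,0,0,0,0,0,0,0,0,0,0,0,0,0,0,0,0,0]

```text
t: 20.13
tcp_pos: [0.6, -0.1682, 0.1519]
eef_rot: [[-0.151, 0.989, -0.0], [0.989, 0.151, 0.0], [0.0, -0.0, -1.0]]
force: [-0.4, -0.9, -4.6]
width: 0.0296
grip_force: 45.0
```

Run:
```python
from go import *
go([.5761,-.1720,.1523],3.2925-np.pi/2)
```

```text
t 20.13 tcp [ 0.6    -0.1682  0.1519] F [-0.4 -0.9 -4.6] w 0.0296
rot first (tool): [-0.0003 -0.0004  0.0002]  then shift in turned axes mm: [ -0.1 -24.2  -0.4] | shift now: [ -0.1 -24.2  -0.4]
```

Run:
```python
from go import *;from fit import *
import cv2
N=[camera('side')['frame'].astype(float) for _ in range(6)];f=np.mean(N,0)
cv2.imwrite('pics/side6.png',f)
s=read_state();p=s['tcp_pos'];R=np.array(s['eef_rot']);F=np.array([[0,-1,0],[-1,0,0],[0,0,-1.]])
D=lambda v:proj('side',p+R@(F@((np.array(v)-[0,-.1,82.3])/1000)))[0].round(1)
L=[.5504+.031*np.cos(3.2925),-.1759+.031*np.sin(3.2925),3.2925,.075]
for v in[(26,-12.5,16),(26,12.5,16),(15,-65,0),(-15,-65,0)]:print('door',v,D(v))
for v in[(-31,-31,11),(-31,-14.5,11),(-31,14.5,11),(-31,31,11)]:print('leaf',v,proj('side',w(L,[np.array(v)/1000]))[0].round(1))
print('    ',' '.join('%3d'%u for u in range(256,288)))
for v in range(143,168): print(v,' '.join('%3d'%f[v,u,0] for u in range(256,288)))
```

```text
door (26, -12.5, 16) [265.5 152.9]
door (26, 12.5, 16) [266.6 149.9]
door (15, -65, 0) [260.2 163.1]
door (-15, -65, 0) [252.3 162.5]
leaf (-31, -31, 11) [271.  155.5]
leaf (-31, -14.5, 11) [271.7 153.4]
leaf (-31, 14.5, 11) [272.8 149.9]
leaf (-31, 31, 11) [273.5 148. ]
     256 257 258 259 260 261 262 263 264 265 266 267 268 269 270 271 272 273 274 275 276 277 278 279 280 281 282 283 284 285 286 287
143  53  51  53  56  44  20 141 153 116  98  67  36  34  37  35  35  37  36  35  35  30  34 207 255 254 253 235 225 219 186 149 144
144  53  52  52  55  42  18 170 153  98 106  73  36  33  34  34  34  33  31  30  30  39  36 149 186 179 178 164 156 151 124  88  86
145  54  53  55  56  41  17 180 167 104 110  73  26  28  30  29  26  19  15  16  17  31  36  42  41  33  33  34  33  32  41  42  46
146  56  54  58  60  43  15 182 173 110 102  63  22  25  24  25  20  51 140 118  36  41  55  60  61  58  56  54  56  56  55  53  54
147  63  57  57  61  46  16 176 175 114  83  39  22  26  31  32  24 121 177 183 131  69  58  58  56  55  54  56  58  56  49  45  51
148  67  63  56  58  45  18 169 164
[... 2022 characters left out ...]
11 108 105 105 105 110 119 124 130 134 135 126 117 117
164  93  36  42  43  41  39  54  70 112 131 129 116 112  92  69  65  61  93 112 113 111 109 107 108 115 121 122 124 122 122 120 119
165  53  39  45  45  41  52  60  86 119 129 126 124 127 120 108 103  78  92 110 112 113 110 107 106 110 117 123 123 124 123 122 119
166  35  45  47  43  41  57  57 100 127 127 125 122 125 125 119 116  86  90 108 109 112 112 109 107 105 111 121 123 124 124 123 121
167  41  44  45  43  38  54  72 113 130 126 124 121 125 122 115 113  84  89 107 107 110 112 110 109 108 108 113 122 123 124 125 123[ WARN:0@6.115] global loadsave.cpp:1063 imwrite_ Unsupported depth image for selected encoder is fallbacked to CV_8U.
```

Door knuckle and leaf bores both show the same small offset from prediction (+0.5,−0.35 px), so they're relatively aligned. I move in.

Emit:
step_arm:
  targets: [0,-0.004,-0.0003,0,0,0,0,-0.004,0,0,0,0,0,-0.003,0,0,0,0,0,-0.002,0,0,0,0,0,0,0,0,0,0,0,0,0,0,0,0,0,0,0,0,0,0]

```text
t: 21.02
tcp_pos: [0.5869, -0.1703, 0.1522]
eef_rot: [[-0.15, 0.989, -0.0], [0.989, 0.15, 0.0], [0.0, -0.0, -1.0]]
force: [-0.7, 0.4, -5.2]
width: 0.0297
grip_force: 45.0
```

Emit:
step_arm:
  targets: [0,-0.003,0,0,0,0,0,-0.003,0,0,0,0,0,-0.002,0,0,0,0,0,-0.002,0,0,0,0,0,-0.001,0,0,0,0,0,0,0,0,0,0,0,0,0,0,0,0,0,0,0,0,0,0]

```text
t: 21.68
tcp_pos: [0.576, -0.1719, 0.1522]
eef_rot: [[-0.15, 0.989, -0.0], [0.989, 0.15, 0.0], [0.0, -0.0, -1.0]]
force: [-0.0, -0.0, -5.1]
width: 0.0297
grip_force: 45.0
```

Run:
```python
from go import *
go([.5761,-.1720,.1523],3.2925-np.pi/2)
```

```text
t 21.68 tcp [ 0.576  -0.1719  0.1522] F [-0.  -0.  -5.1] w 0.0297
rot first (tool): [-0.0004 -0.0004 -0.    ]  then shift in turned axes mm: [-0.1  0.1 -0.1] | shift now: [-0.1  0.1 -0.1]
```

Run:
```python
from fit import *
import cv2
f=cv2.imread('pics/top0.png').astype(float)[:,:,2]
d=json.load(open('poses.json'))['door']
from scipy.ndimage import map_coordinates as mc
for X in(-11,-7,7,10):
    r=[]
    for sgn in(-1,1):
        ys=np.arange(50,80,.25)*sgn
        q=proj('top',w(d,np.c_[np.full(len(ys),X),ys,np.full(len(ys),115)]/1000))
        v=mc(f,[q[:,1],q[:,0]],order=1);i=np.argmax(-np.gradient(np.convolve(v,np.ones(9)/9,'same'))[8:-8])+8
        r.append(ys[i])
    print(X,r,'centre offset',sum(r)/2)
```

```text
-11 [np.float64(-66.25), np.float64(64.75)] centre offset -0.75
-7 [np.float64(-66.25), np.float64(64.5)] centre offset -0.875
7 [np.float64(-64.25), np.float64(63.5)] centre offset -0.375
10 [np.float64(-64.75), np.float64(63.25)] centre offset -0.75
```

Emit:
step_arm:
  targets: [-0.0005,0,0,0,0,0,0,0,0,0,0,0,0,0,0,0,0,0,0,0,0,0,0,0,0,0,0,0,0,0,0,0,0,0,0,0,0,0,0,0,0,0,0,0,0,0,0,0]

```text
t: 22.35
tcp_pos: [0.576, -0.1723, 0.1521]
eef_rot: [[-0.15, 0.989, -0.001], [0.989, 0.15, 0.0], [0.001, -0.001, -1.0]]
force: [-0.5, -0.1, -4.0]
width: 0.03
grip_force: 45.0
```

Run:
```python
from go import *;from fit import *
go([.5761,-.1720,.1523],3.2925-np.pi/2)
f=np.mean([camera('side')['frame'].astype(float) for _ in range(4)],0)
s=read_state();print(s['tcp_pos'].round(4),np.round(s['force'],1),np.abs(s['joint_vel']).max())
print('    ',' '.join('%3d'%u for u in range(266,288)))
for v in range(144,162): print(v,' '.join('%3d'%f[v,u,0] for u in range(266,288)))
```

```text
t 22.35 tcp [ 0.576  -0.1723  0.1521] F [-0.5 -0.1 -4. ] w 0.03
rot first (tool): [-0.0006 -0.0005  0.    ]  then shift in turned axes mm: [ 0.3  0.1 -0.2] | shift now: [ 0.3  0.1 -0.2]
[ 0.576  -0.1724  0.1521] [-0.2 -0.2 -4.6] 0.0012735102629506997
     266 267 268 269 270 271 272 273 274 275 276 277 278 279 280 281 282 283 284 285 286 287
144  54  40  39 187 163  90  75  33  27  31  32  22  83 108 100  90 136 162 152 124  88  85
145  53  38  36 183 162  93  72  17  15  18  23  24  33  35  27  23  33  36  34  41  41  46
146  56  38  45 187 169 100  81 133 117  37  28  34  38  38  34  45  54  56  56  56  54  56
147  61  40  49 189 166  86 127 172 182 134  59  31  32  30  28  47  58  59  57  50  45  51
148  60  40  48 188 160  78 150 192 209 166  70  48  82 111  92  76  71  63  60 190 199 193
149  55  38  49 185 166  96 152 191 196 135  59 107 134 136 120 115 114 110 106 162 167 168
150  57  38  49 185 164 107 161 190 183 152 153 173 177 175 165 171 178 166 156 153 147 124
151  59  42  52 187 186 174 180 199 186 190 199 186 186 165 151 180 170 167 180 183 162 113
152  55  42  40 127 
[... 199 characters left out ...]
  80  94 165 187 163 176 173 172 184 183 185 157 119 122
155  62  48  21 163 161 107 125 125 117 156 183 187 155 163 162 168 184 185 189 161 100 100
156  61  46  25 115 170 179 165 147 167 186 186 189 150 154 155 150 175 186 180 149  97 100
157  63  47  32  34  96 123 127 181 195 180 177 182 170 174 176 171 179 187 180 146 124 121
158  63  49  33  33  24  21  58 121 149 152 152 161 168 163 158 168 174 177 164 131 121 122
159  62  48  34  33  32  29  37  34 104 131 126 130 136 134 134 142 146 146 141 123 132 139
160  61  48  52  67  60  49  35  50 106 122 117 118 123 129 132 134 134 135 135 109 111 121
161  62  42  57  80  78  72  56 138 156 138 134 134 139 138 134 134 133 131 134 100  92 107
```

The leaf is unmoved (its pixels haven't changed), the door knuckle fills the gap, the force is the door's weight only, and the arm is still. I hand it in.

```bash
python3 -c "
from plant import *
print(finish_job())"
```

```text
the job is handed in; nothing more can be done
None
```

I handed the job in with the loose leaf seated flush on both pins and released, and the door piece held still and upright in the air with its knuckle in the gap. I estimate the bores are in line to about 1 mm; the wrist read only the door's weight, and the result of the judging was not shown.

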